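# Tip two vial crates, push the stamped one to the dispatch tape

## Task

Only one of the two blue vial crates has a red oval stamp under its base. Using your fingers only to push, tip each crate over, away from you, so that it lies on its far side with its base facing you; once both lie like that, push the stamped crate as it lies, away from you, until its leading end (the end with the vial caps) is on the yellow tape and square with it. Do not lift or carry either crate, leave the unstamped one lying short of the tape, and disturb nothing else.

Things in the scene. Friction and masses are not known exactly. Their poses are not given: they have to be found in the camera images.
- crate_stamped: blue vial crate with a fluorescent red oval stamp (90x40 mm, white dot) on the middle of its base, unseen while it stands; else identical to the other crate; stands left or right. 48 mm deep (own x), 110 wide (own y), 100 tall (own z), 0.3 kg, flat faces, fixed insert with ten white caps on top. Origin: centre of its base. At the start own z is up, own x away from the robot (yaw within 0.25 rad)
- crate_blank: the other blue vial crate, same shape, size, mass and frame as crate_stamped, with a bare base. Either crate, pushed away at its near face 70 to 90 mm above the bench, tips about its far lower edge and after some 40 to 50 mm of push falls over by itself; pushed low down it slides
- crate_stamped_mid (a point): centre of the stamped crate, 50 mm from its base centre along own z. Tipped over, the crate is 48 mm high and 100 mm long, own x down, own z pointing away from the robot, its base an upright face towards the robot
- crate_blank_mid (a point): centre of the unstamped crate, likewise
- crate_stamped_rim (a point): centre of the top (vial cap) face of the stamped crate, 100 mm from its base centre along own z; once tipped it is the middle of the end that leads towards the tape
- crate_blank_rim (a point): the same point of the unstamped crate
- line: yellow dispatch tape with black borders, stuck flat on the bench beyond the crates: 30 mm wide (own x, away from the robot), 460 mm long (own y); origin at its middle on the bench. It has no height to speak of; things slide over it
- marker: blue-capped white marker, 134 mm long and 15 mm thick, lying to the left of the crates, pointing away from the robot; origin at one end of it. Bystander
- tape_roll: roll of cream tape, 72 mm across, 19 mm high; origin at the centre of its underside. Bystander on the left
- weigh_boat: white weighing boat, 76x76x15 mm; origin at the centre of its underside. Bystander on the left
- pink_rack: pink microtube rack, 62 mm deep, 152 mm wide, 42 mm high; origin at the centre of its underside. Bystander on the right
- forceps: steel forceps lying flat, 127 mm long (own y); origin at the centre of its underside. Bystander on the right
Mind the look-alikes: they are no part of the job. Leave any turquoise look-alike of the crate_stamped alone.

How it is judged (in metres and radians):
On the way, in this order (a step that is already met when the one before it is completed fails the run):
1. one crate, either, lies tipped over away from the robot (angle between any of crate_stamped, crate_blank's own x axis and vertical above 2.8 rad), for 0.2 s.
2. both crates lie tipped over away from the robot (angle between each of crate_stamped, crate_blank's own x axis and vertical above 2.8 rad), for 0.2 s.
3. the leading end of the stamped crate is on the tape (angle between crate_stamped's own x axis and vertical above 2.8 rad and x of crate_stamped_rim in the frame of line between -0.017 and 0.017 m and y of crate_stamped_rim in the frame of line between -0.23 and 0.23 m), for 0.2 s.
At the end, for the whole second after the job is handed in: Both crates lie at rest, tipped over away from the robot (bases facing it); the middle of the stamped crate's leading end is within 17 mm of the tape's centre line and between the tape's ends, the crate within 0.25 rad of square to the tape; the other crate's leading end is short of the tape (all of step 3 and angle between crate_blank's own x axis and vertical above 2.8 rad and angle between the y axis of crate_stamped and the y axis of line, either way round below 0.25 rad and x of crate_blank_rim in the frame of line below -0.017 m and linear speed of each of crate_stamped, crate_blank below 0.01 m/s); the robot touches nothing.
It fails at once if a crate is lifted (its centre more than 85 mm up; 50 mm standing, 56 mm at the top of a tip) (height (world z) of any of crate_stamped_mid, crate_blank_mid above 0.085 m).
It fails at once if the marker, tape roll, weighing boat, rack or forceps is moved by more than 30 mm (distance of any of marker, tape_roll, weigh_boat, pink_rack, forceps from where it was at the start of the episode above 0.03 m).
It also fails if it takes over 59 s, if anything falls off the work surface, if the arm or the gripper's body presses on something with over 40 N, if the wrist force passes 120 N, or if a joint passes its speed limit or range.

## Robot

A 7-joint arm with a two-finger parallel gripper is mounted at the origin on a cart in front of the work surface, level with it; the furniture and walls round the work are solid. World frame = base frame: x ahead of the robot, y to its left, z up, the work surface at z = 0. Lengths are in m, angles in degrees, forces in N, time in s.
With the tool pointing down it reaches from about 0.425 to 0.975 m from the base axis. Payload 16.7 kg.
Tool frame: the origin (TCP) lies at the centre of the arm's flange, where the gripper is bolted on; the fingertips stand 173 mm ahead of it and the grasp point (between the pads) lies 155 mm ahead of it; z points along the fingers, y is the line along which they close (so a half turn about z gives the same grasp; the last joint's range is limited). The gripper opens to 85 mm and grips with 20 to 120 N. Pads are 22 mm wide; open, the fingers measure 114 mm over their backs; the gripper's body (76 mm by 85 mm) begins 54 mm behind the grasp point. The pads swing forward as they close: fully open they stand 13 mm farther back than shut.
Start: joints at [-71.706, 24.414, 4.234, 92.017, -1.954, 63.644, -3.845], TCP at [0.305, 0.602, 0.405] pointing down, gripper open.
Joint ranges: [-163.25, 163.25], [-28.42, 122.38], [-70.27, 78.77], [12.13, 141.07], [-58.53, 238.53], [9.26, 117.41], [-156.51, 156.51]. Speed limits (degrees/s): [108.29, 108.29, 136.94, 136.94, 172.46, 172.46, 172.46].

## Interface

Orientations are given as [roll, pitch, yaw] about the fixed x, y, z axes, in that order (R = Rz(yaw) Ry(pitch) Rx(roll)).
In Python, from station import env gives the robot as it stands.
- The arm moves only by the tool arm_command, never from a script. Its argument "rows" is a list of rows, each an object with "linear": the shift along the world's x, y, z in m, a list of three; "angular": the turn, a rotation vector about the world's x, y, z in rad, a list of three; "jaw": the gripper's target within -1 to 1 (shut at 1, half-way at 0, fully open at -1). A call has 1 to 5 rows; each row shifts and turns the commanded pose from where the row before left it; what a row does not reach is not made up. A row lasts 1/8 s, in which the tool goes at most 62.5 mm and 10.7 degrees, less where a joint would pass 70% of its speed; a pose out of reach is approached as far as the arm can. A call with a gripper value outside its range is refused whole. The fingers move at their own pace and stop on an object; the grip force is fixed at half the most. Time passes only in rows, so rows that do not move let the fingers close. It gives the time, the measured TCP pose, the force, the opening and the grip force at its end, in the units of the state.
- env.get_obs(): the state, without advancing time (a new reading comes with each control period).
- env.read_camera(name): name is "side" or "top"; returns the picture (480x640x3 uint8, red, green, blue); there is no depth.
- env.calibration(name): a dict with "fx", "fy", "cx", "cy" (pixels), "pose" (4x4, takes a point from camera to world coordinates). Camera axes: x right, y down, z forward; pixel columns grow to the right and rows downward; lengths in m; the calibration is good to about 2 mm. A picture is of the moment at which its call begins. calibration takes no time and is no camera call.
- env.hand_in(): hands the job in; it is judged then, once.
Trained networks look in the newest picture that a camera, given by its name, has taken for a name from the list of things; names that differ only in an ending like _2 or _b are one class to them, and where a whole thing is asked for, a point or a joint stands for the part that bears it (a point fixed in the world has none). Each returns a list of dicts, best first, with "conf" (0 to 1); they miss things now and then, are a little off and sometimes report something else, mostly with a low value. They report only what shows in the picture. A call takes as long as a camera call. They do not tell look-alikes from the thing itself.
- env.recognise(camera, name): "extent" ([left, top, right, bottom] in pixels, round what is visible of it).
- env.cut_out(camera, name): "region" (480x640 bool, what is visible of it) and "extent" ([left, top, right, bottom] in pixels, round what is visible of it).
The state is a dict: "clock": time; "q": joint angles; "qvel": joint speeds; "joint_torque": joint torques, N m; "tcp_pos": TCP position; "orientation": TCP orientation; "ft_force": force on the tool from outside, world axes, zero at the start; "moment": the same for the moment, N m; "width": finger opening in m; "finger_force": force on a finger pad.
Only numpy, scipy, OpenCV 4.12 (cv2) and the standard library are available. Lean on these libraries where they do the work, as an engineer would, in place of code of your own. Each camera call takes 0.05 s, during which the arm holds its last target. There are 200 camera calls.

## Working session

There is one attempt and no reset: what is moved stays moved. The work goes in short steps, Python scripts to look and compute and a tool call to move; the robot and the scene stay as the last step left them, time stands still between calls to the robot, and variables do not carry over. Pictures are saved under pics/ and viewed, at most 10 in all, crops included, and the job is handed in when it is done.

Besides the shell and the picture viewer there is one more tool, called after "Call:" by a JSON object that holds its "op" and its "data". arm_command: Moves the arm, as the interface text tells. Its arguments: {"type":"object","properties":{"rows":{"type":"array"}},"required":["rows"]}

```bash
mkdir -p pics; cat > h.py <<'E'
import numpy as np, cv2
from station import env
def ray(cam,u,v,z):
    c=env.calibration(cam);P=np.array(c["pose"])
    d=P[:3,:3]@np.array([(u-c["cx"])/c["fx"],(v-c["cy"])/c["fy"],1]);o=P[:3,3]
    return (o+d*(z-o[2])/d[2]).round(4)
def save(cam,name):
    im=env.read_camera(cam);cv2.imwrite(f"pics/{name}.png",im[:,:,::-1]);return im
E
python3 - <<'E'
from h import *
a=save("top","a");b=save("side","b")
cv2.imwrite("pics/ab.png",cv2.resize(np.hstack([a,b])[:,:,::-1],(800,300)))
for c in("top","side"):
  P=np.array(env.calibration(c)["pose"]);print(c,P.round(3).tolist())
  for n in("crate_stamped","line","marker","tape_roll","weigh_boat","pink_rack","forceps"):
    for r in env.recognise(c,n)[:4]:
      e=r["extent"];print(n,round(r["conf"],2),np.round(e).tolist(), ray(c,(e[0]+e[2])/2,(e[1]+e[3])/2,0.0)[:2] if c=="top" else "")
print(env.get_obs())
E
```

```text
top [[0.233, -0.767, 0.598, -0.326], [-0.972, -0.177, 0.152, -0.156], [-0.011, -0.617, -0.787, 1.26], [0.0, 0.0, 0.0, 1.0]]
crate_stamped 0.62 [303.0, 272.0, 349.0, 313.0] [0.473  0.0136]
crate_stamped 0.59 [221.0, 245.0, 230.0, 263.0] [0.5314 0.3042]
line 0.56 [282.0, 222.0, 455.0, 248.0] [ 0.6843 -0.0588]
marker 0.48 [249.0, 250.0, 265.0, 281.0] [0.516  0.2112]
weigh_boat 0.34 [391.0, 279.0, 439.0, 315.0] [ 0.5113 -0.21  ]
pink_rack 0.97 [461.0, 240.0, 528.0, 275.0] [ 0.6824 -0.401 ]
pink_rack 0.43 [282.0, 222.0, 451.0, 249.0] [ 0.6815 -0.0553]
pink_rack 0.37 [300.0, 268.0, 350.0, 313.0] [0.4784 0.0167]
forceps 0.73 [454.0, 320.0, 497.0, 344.0] [ 0.4449 -0.3673]
side [[-0.977, -0.154, 0.145, 0.339], [-0.211, 0.761, -0.613, 0.925], [-0.016, -0.63, -0.777, 1.199], [0.0, 0.0, 0.0, 1.0]]
crate_stamped 0.83 [258.0, 376.0, 301.0, 453.0] 
crate_stamped 0.69 [358.0, 210.0, 380.0, 269.0] 
crate_stamped 0.64 [300.0, 304.0, 353.0, 317.0] 
line 0.59 [268.0, 159.0, 304.0, 288.0] 
marker 0.58 [301.0, 304.0, 354.0, 316.0] 
tape_roll 0.73 [303.0, 332.0, 332.0, 368.0] 
weigh_boat 0.56 [344.0, 345.0, 364.0, 375.0] 
pink_rack 0.58 [303.0, 111.0, 332.0, 152.0] 
pink_rack 0.55 [357.0, 209.0, 379.0, 269.0] 
forceps 0.46 [378.0, 138.0, 398.0, 166.0] 
{'clock': 0.8, 'q': array([-71.70596661,  24.41120887,   4.23510396,  92.01804845,
        -1.9541533 ,  63.64326379,  -3.84417405]), 'qvel': array([ 0.05830545, -0.01614958,  0.13194864, -0.05114391,  0.08460732,
        0.0481139 , -0.04463307]), 'joint_torque': array([-4.44947393e-03, -9.49452209e+01,  3.75337914e+00, -4.63879359e+01,
        1.86930672e-02,  2.35550382e-03,  2.66408404e-05]), 'tcp_pos': array([0.30498413, 0.60212963, 0.40472375]), 'orientation': array([-1.79999485e+02, -1.93813051e-03,  1.53136252e+02]), 'ft_force': array([-0.4244    , -0.23034784, -0.14046978]), 'moment': array([ 0.01806092, -0.01260684, -0.02483958]), 'finger_force': 0.0, 'width': 0.08550531124241792}
```

View pics/a.png

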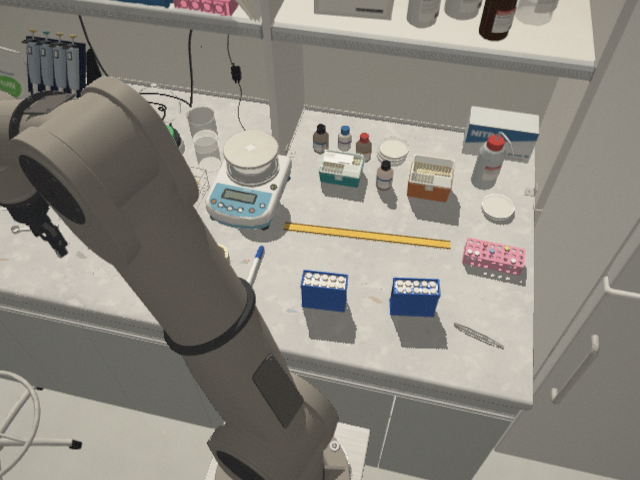

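View pics/b.png

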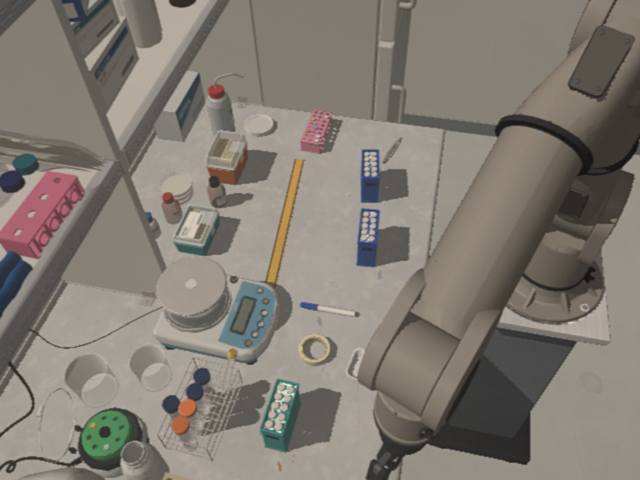

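The top view shows two blue crates at (325,290) and (415,297), and the yellow tape running from (285,227) to (450,244). Things that could be mistaken for a crate are the turquoise vial crate at side (280,415), the turquoise box at top (341,168) and the pink rack at (495,257). I choose the two dark blue crates and check them in one close crop.

```bash
python3 - <<'E'
from h import *
a=cv2.imread("pics/a.png")
cv2.imwrite("pics/c.png",cv2.resize(a[215:330,275:475],(800,460),interpolation=cv2.INTER_CUBIC))
hsv=cv2.cvtColor(a,cv2.COLOR_BGR2HSV)
m=((hsv[...,0]>105)&(hsv[...,0]<130)&(hsv[...,1]>130)).astype(np.uint8)
m[:,:290]=0;m[:260]=0
n,l,s,c=cv2.connectedComponentsWithStats(m)
for i in range(1,n):
  if s[i,4]>200:
    v,u=np.where(l==i);p=np.c_[u,v]
    h=cv2.convexHull(p.astype(np.int32)).reshape(-1,2)
    print(s[i])
    for nm,f in(("bl",-u+v*1.),("br",u+v*1.),("tl",-u-v*1.),("tr",u-v*1.)):
      q=p[f.argmax()];print(nm,q,ray("top",*q,0),ray("top",*q,.1))
y=((hsv[...,0]>18)&(hsv[...,0]<32)&(hsv[...,1]>150)).astype(np.uint8);y[:, :280]=0;y[:215]=0;y[255:]=0
v,u=np.where(y);w=np.array([ray("top",p,q,0)[:2] for p,q in zip(u,v)])
print(len(w),w.mean(0),w.min(0),w.max(0),np.polyfit(w[:,1],w[:,0],1))
E
```

```text
[301 270  45  41 993]
bl [302 305] [0.4229 0.0642 0.    ] [0.3634 0.0467 0.1   ]
br [343 310] [ 0.432  -0.0397  0.    ] [ 0.3718 -0.0489  0.1   ]
tl [304 270] [0.5289 0.0854 0.    ] [0.4611 0.0662 0.1   ]
tr [340 274] [ 0.5379 -0.0099  0.    ] [ 0.4693 -0.0215  0.1   ]
[ 390  278   50   38 1086]
bl [390 313] [ 0.4501 -0.1558  0.    ] [ 0.3885 -0.1558  0.1   ]
br [433 315] [ 0.4686 -0.2609  0.    ] [ 0.4055 -0.2526  0.1   ]
tl [393 278] [ 0.5567 -0.1472  0.    ] [ 0.4866 -0.1479  0.1   ]
tr [438 280] [ 0.5769 -0.2621  0.    ] [ 0.5052 -0.2536  0.1   ]
909 [ 0.68297492 -0.05813278] [ 0.6559 -0.2772] [0.7121 0.1757] [-0.08048034  0.67829637]
```

View pics/c.png

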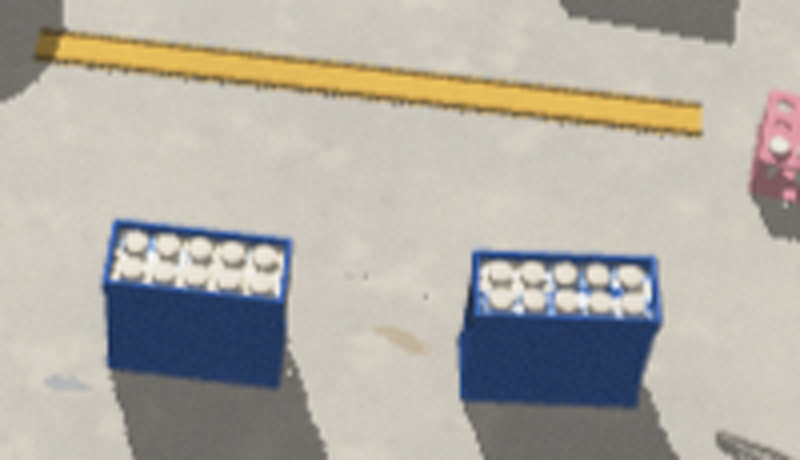

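The crop confirms two dark blue crates with white caps. The left one's near bottom edge is at about (0.427, 0.011) with yaw about 0.09. The right one's is at about (0.456, -0.21) with yaw about 0.17. The tape runs x ≈ 0.678 − 0.08y. I'll move in an arc at height, right crate first.

Call:
{"op": "arm_command", "data": {"rows": [{"linear":[0.02,-0.045,0],"angular":[0,0,0.04],"jaw":-1},{"linear":[0.02,-0.045,0],"angular":[0,0,0.04],"jaw":-1},{"linear":[0.02,-0.045,0],"angular":[0,0,0.04],"jaw":-1},{"linear":[0.02,-0.045,0],"angular":[0,0,0.04],"jaw":-1},{"linear":[0.02,-0.045,0],"angular":[0,0,0.04],"jaw":-1}]}}

```text
clock: 1.42
tcp_pos: [0.4055, 0.3756, 0.4049]
orientation: [180.0, 0.0, 164.7]
ft_force: [0.8, 0.1, -0.2]
width: 0.0855
finger_force: 0.0
```

Call:
{"op": "arm_command", "data": {"rows": [{"linear":[0.012,-0.05,0],"angular":[0,0,0.04],"jaw":-1},{"linear":[0.012,-0.05,0],"angular":[0,0,0.04],"jaw":-1},{"linear":[0.012,-0.05,0],"angular":[0,0,0.04],"jaw":-1},{"linear":[0.012,-0.05,0],"angular":[0,0,0.04],"jaw":-1},{"linear":[0.012,-0.05,0],"angular":[0,0,0.04],"jaw":-1}]}}

```text
clock: 2.05
tcp_pos: [0.4651, 0.1254, 0.405]
orientation: [180.0, 0.0, 176.1]
ft_force: [1.7, 0.4, -0.2]
width: 0.0854
finger_force: 0.0
```

Call:
{"op": "arm_command", "data": {"rows": [{"linear":[-0.002,-0.05,0],"angular":[0,0,0.04],"jaw":-1},{"linear":[-0.002,-0.05,0],"angular":[0,0,0.04],"jaw":-1},{"linear":[-0.002,-0.05,0],"angular":[0,0,0.04],"jaw":-1},{"linear":[-0.002,-0.05,0],"angular":[0,0,0.04],"jaw":-1},{"linear":[-0.002,-0.05,0],"angular":[0,0,0.04],"jaw":-1}]}}

```text
clock: 2.68
tcp_pos: [0.4547, -0.1245, 0.4051]
orientation: [180.0, 0.1, -172.4]
ft_force: [0.3, 0.2, 0.1]
width: 0.0854
finger_force: 0.0
```

Call:
{"op": "arm_command", "data": {"rows": [{"linear":[-0.0215,-0.047,0],"angular":[0,0,0.04],"jaw":-1},{"linear":[-0.0215,-0.047,0],"angular":[0,0,0],"jaw":-1},{"linear":[0,0,-0.05],"angular":[0,0,0],"jaw":-1},{"linear":[0,0,-0.05],"angular":[0,0,0],"jaw":-1}]}}

```text
clock: 3.18
tcp_pos: [0.4119, -0.2174, 0.3042]
orientation: [-180.0, 0.1, -170.3]
ft_force: [1.3, 0.5, 0.1]
width: 0.0853
finger_force: 0.0
```

Call:
{"op": "arm_command", "data": {"rows": [{"linear":[0,0,-0.05],"angular":[0,0,0],"jaw":-1},{"linear":[0,0,-0.02],"angular":[0,0,0],"jaw":-1},{"linear":[0,0,0],"angular":[0,0,0],"jaw":-1}]}}

```text
clock: 3.55
tcp_pos: [0.4116, -0.2169, 0.2337]
orientation: [180.0, -0.1, -170.2]
ft_force: [-0.2, -0.1, 0.7]
width: 0.0854
finger_force: 0.0
```

```bash
python3 - <<'E'
from h import *
a=save("top","d0");b=save("side","d1")
cv2.imwrite("pics/d.png",np.hstack([cv2.resize(a[200:360,260:500],(400,267)),cv2.resize(b[120:280,300:460],(267,267))])[:,:,::-1])
E
```

```text
(no output)
```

View pics/d.png

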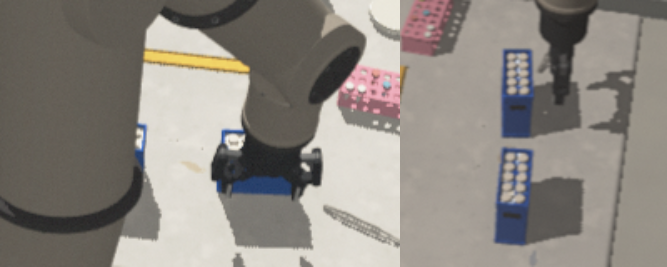

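Call:
{"op": "arm_command", "data": {"rows": [{"linear":[0.012,0.002,0],"angular":[0,0,0],"jaw":-1},{"linear":[0.012,0.002,0],"angular":[0,0,0],"jaw":-1},{"linear":[0.012,0.002,0],"angular":[0,0,0],"jaw":-1},{"linear":[0.012,0.002,0],"angular":[0,0,0],"jaw":-1},{"linear":[0.012,0.002,0],"angular":[0,0,0],"jaw":-1}]}}

```text
clock: 4.28
tcp_pos: [0.4729, -0.2066, 0.2347]
orientation: [-180.0, 0.0, -170.2]
ft_force: [-0.5, -0.4, -0.9]
width: 0.085
finger_force: 0.0
```

Call:
{"op": "arm_command", "data": {"rows": [{"linear":[0.006,0.001,0],"angular":[0,0,0],"jaw":-1},{"linear":[0.006,0.001,0],"angular":[0,0,0],"jaw":-1},{"linear":[0.006,0.001,0],"angular":[0,0,0],"jaw":-1},{"linear":[0.006,0.001,0],"angular":[0,0,0],"jaw":-1}]}}

```text
clock: 4.78
tcp_pos: [0.4963, -0.2028, 0.2347]
orientation: [-180.0, -0.0, -170.2]
ft_force: [-0.1, 0.6, -0.3]
width: 0.0855
finger_force: 0.0
```

```bash
python3 - <<'E'
from h import *
a=save("top","e0");b=save("side","e1")
cv2.imwrite("pics/e.png",np.hstack([cv2.resize(a[200:360,260:500],(400,267)),cv2.resize(b[120:280,300:460],(267,267))])[:,:,::-1])
E
```

```text
(no output)
```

View pics/e.png

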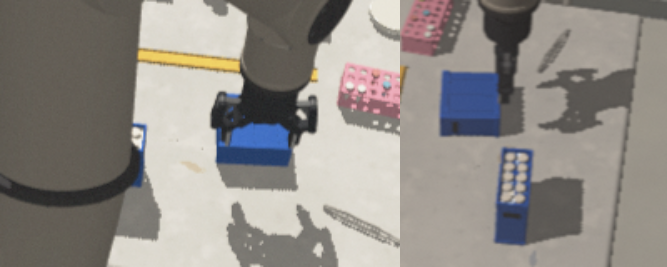

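The right crate now lies tipped, and its base shows plain blue with no red visible. Next is the left crate.

Call:
{"op": "arm_command", "data": {"rows": [{"linear":[-0.01,0,0.05],"angular":[0,0,0],"jaw":-1},{"linear":[-0.01,0,0.05],"angular":[0,0,0],"jaw":-1}]}}

```text
clock: 5.12
tcp_pos: [0.4754, -0.203, 0.3355]
orientation: [180.0, -0.1, -170.2]
ft_force: [0.9, -0.9, -0.0]
width: 0.0855
finger_force: 0.0
```

Call:
{"op": "arm_command", "data": {"rows": [{"linear":[-0.012,0.042,0],"angular":[0,0,-0.017],"jaw":-1},{"linear":[-0.012,0.042,0],"angular":[0,0,-0.017],"jaw":-1},{"linear":[-0.012,0.042,0],"angular":[0,0,-0.017],"jaw":-1},{"linear":[-0.012,0.042,0],"angular":[0,0,-0.017],"jaw":-1},{"linear":[-0.012,0.042,0],"angular":[0,0,-0.017],"jaw":-1}]}}

```text
clock: 5.75
tcp_pos: [0.4152, 0.0083, 0.3348]
orientation: [180.0, 0.0, -175.1]
ft_force: [1.1, -0.2, -0.4]
width: 0.0857
finger_force: 0.0
```

Call:
{"op": "arm_command", "data": {"rows": [{"linear":[-0.01,0,0],"angular":[0,0,0],"jaw":-1},{"linear":[-0.01,0,0],"angular":[0,0,0],"jaw":-1},{"linear":[-0.01,0,0],"angular":[0,0,0],"jaw":-1},{"linear":[0,0,0],"angular":[0,0,0],"jaw":-1}]}}

```text
clock: 6.25
tcp_pos: [0.3854, 0.0064, 0.3347]
orientation: [180.0, -0.0, -175.1]
ft_force: [0.4, 0.4, 0.4]
width: 0.0855
finger_force: 0.0
```

```bash
python3 - <<'E'
from h import *
o=env.get_obs();print(o["q"].round(1),o["tcp_pos"],o["orientation"])
E
```

```text
[-36.4   1.   26.6 132.3  -0.6  46.8  85.5] [0.3854219  0.00644832 0.33472742] [ 1.79982331e+02 -1.50749994e-03 -1.75128950e+02]
```

Call:
{"op": "arm_command", "data": {"rows": [{"linear":[0,0,-0.03],"angular":[0,0,0],"jaw":-1},{"linear":[0,0,-0.03],"angular":[0,0,0],"jaw":-1},{"linear":[0,0,-0.03],"angular":[0,0,0],"jaw":-1},{"linear":[0,0,-0.01],"angular":[0,0,0],"jaw":-1},{"linear":[0,0,0],"angular":[0,0,0],"jaw":-1}]}}

```text
clock: 6.88
tcp_pos: [0.3861, 0.0068, 0.2346]
orientation: [-180.0, -0.1, -175.1]
ft_force: [0.1, -0.2, 1.2]
width: 0.0853
finger_force: 0.0
```

```bash
python3 - <<'E'
from h import *
o=env.get_obs();print(o["q"].round(1),o["tcp_pos"],o["orientation"])
a=save("top","f0");b=save("side","f1")
cv2.imwrite("pics/f.png",np.hstack([cv2.resize(a[200:360,260:500],(400,267)),cv2.resize(b[120:280,300:460],(267,267))])[:,:,::-1])
E
```

```text
[-32.6  14.2  24.8 136.9 -11.5  30.7  96.4] [0.38614563 0.00683045 0.23462785] [-1.79966584e+02 -6.45303138e-02 -1.75104681e+02]
```

View pics/f.png

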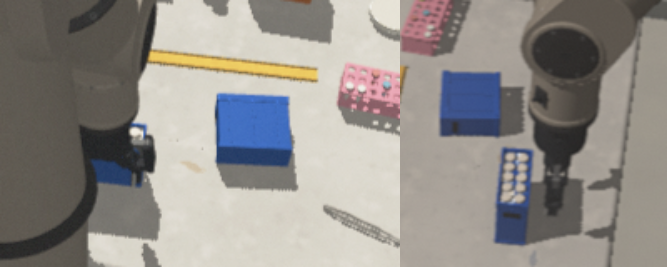

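The right crate's base is bare, so the left one carries the stamp. The fingers are behind the left crate, so I push now.

Call:
{"op": "arm_command", "data": {"rows": [{"linear":[0.012,0.001,0],"angular":[0,0,0],"jaw":-1},{"linear":[0.012,0.001,0],"angular":[0,0,0],"jaw":-1},{"linear":[0.012,0.001,0],"angular":[0,0,0],"jaw":-1},{"linear":[0.012,0.001,0],"angular":[0,0,0],"jaw":-1},{"linear":[0.012,0.001,0],"angular":[0,0,0],"jaw":-1}]}}

```text
clock: 7.6
tcp_pos: [0.4469, 0.0122, 0.2347]
orientation: [-180.0, 0.0, -175.1]
ft_force: [-0.2, 0.1, 0.9]
width: 0.0851
finger_force: 0.0
```

Call:
{"op": "arm_command", "data": {"rows": [{"linear":[0.006,0.0005,0],"angular":[0,0,0],"jaw":-1},{"linear":[0.006,0.0005,0],"angular":[0,0,0],"jaw":-1},{"linear":[0.006,0.0005,0],"angular":[0,0,0],"jaw":-1},{"linear":[0.006,0.0005,0],"angular":[0,0,0],"jaw":-1},{"linear":[0,0,0],"angular":[0,0,0],"jaw":-1}]}}

```text
clock: 8.22
tcp_pos: [0.4703, 0.0142, 0.2347]
orientation: [-180.0, 0.0, -175.1]
ft_force: [-0.0, -0.2, -0.2]
width: 0.0856
finger_force: 0.0
```

```bash
python3 - <<'E'
from h import *
a=save("top","g0");b=save("side","g1")
cv2.imwrite("pics/g.png",np.hstack([cv2.resize(a[200:360,260:500],(480,320)),cv2.resize(b[120:280,250:410],(320,320))])[:,:,::-1])
E
```

```text
(no output)
```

View pics/g.png

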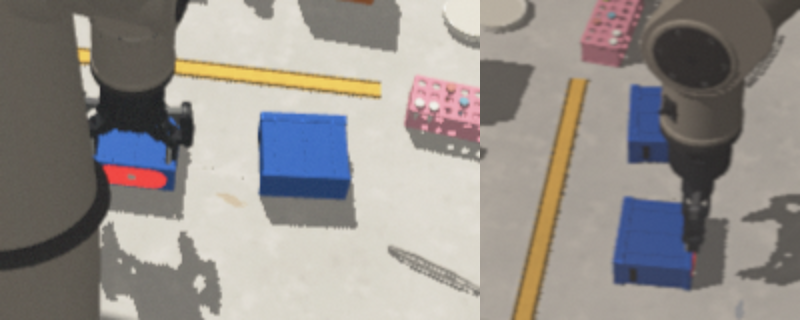

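Both crates lie tipped, and the left base shows the red stamp. I'll back off, lower behind it and measure.

Call:
{"op": "arm_command", "data": {"rows": [{"linear":[-0.012,-0.001,0],"angular":[0,0,0],"jaw":-1},{"linear":[-0.012,-0.001,0],"angular":[0,0,0],"jaw":-1},{"linear":[-0.012,-0.001,0],"angular":[0,0,0],"jaw":-1},{"linear":[-0.006,0,0],"angular":[0,0,0],"jaw":-1},{"linear":[0,0,0],"angular":[0,0,0],"jaw":-1}]}}

```text
clock: 8.95
tcp_pos: [0.4277, 0.0112, 0.2348]
orientation: [180.0, 0.0, -175.1]
ft_force: [-0.1, -0.5, 0.5]
width: 0.0855
finger_force: 0.0
```

Call:
{"op": "arm_command", "data": {"rows": [{"linear":[0,0,-0.02],"angular":[0,0,0],"jaw":-1},{"linear":[0,0,-0.02],"angular":[0,0,0],"jaw":-1},{"linear":[0,0,-0.016],"angular":[0,0,0],"jaw":-1},{"linear":[0,0,0],"angular":[0,0,0],"jaw":-1}]}}

```text
clock: 9.45
tcp_pos: [0.428, 0.011, 0.178]
orientation: [-180.0, -0.1, -175.1]
ft_force: [-0.3, -1.0, -0.3]
width: 0.0851
finger_force: 0.0
```

```bash
cat >> h.py <<'E'
def blue(cam,im,box):
    x0,y0,x1,y1=box;hsv=cv2.cvtColor(im,cv2.COLOR_RGB2HSV)
    m=((hsv[...,0]>105)&(hsv[...,0]<130)&(hsv[...,1]>110)).astype(np.uint8);k=np.zeros_like(m);k[y0:y1,x0:x1]=m[y0:y1,x0:x1]
    n,l,s,c=cv2.connectedComponentsWithStats(k)
    for i in range(1,n):
        if s[i,4]<200: continue
        v,u=np.where(l==i);p=np.c_[u,v]
        print(cam,s[i])
        h=cv2.approxPolyDP(cv2.convexHull(p.astype(np.int32)),2,True).reshape(-1,2)
        for q in h: print(q,ray(cam,*q,.048)[:2],ray(cam,*q,0)[:2])
E
python3 - <<'E'
from h import *
b=save("side","i1");a=save("top","i0")
blue("side",b,(290,140,390,290));blue("top",a,(290,230,460,320))
cv2.imwrite("pics/i.png",np.hstack([cv2.resize(a[200:360,260:500],(480,320)),cv2.resize(b[120:280,250:410],(320,320))])[:,:,::-1])
y=cv2.cvtColor(b,cv2.COLOR_RGB2HSV);y=((y[...,0]>12)&(y[...,0]<32)&(y[...,1]>150));y[:,:260]=0;y[:,310:]=0;y[:150]=0;y[270:]=0
v,u=np.where(y);w=np.array([ray("side",p,q,0)[:2] for p,q in zip(u,v)]);print(np.polyfit(w[:,1],w[:,0],1))
o=env.get_obs();print(o["q"].round(1),o["tcp_pos"])
E
```

```text
side [ 324  163   35   38 1042]
[356 200] [ 0.4974 -0.1127] [ 0.504 -0.156]
[325 200] [ 0.5792 -0.0962] [ 0.5892 -0.1388]
[326 163] [ 0.6066 -0.2361] [ 0.6177 -0.2845]
[348 165] [ 0.5436 -0.2403] [ 0.5521 -0.289 ]
[358 181] [ 0.5046 -0.1837] [ 0.5115 -0.23  ]
side [ 317  219   42   45 1471]
[358 222] [ 0.4784 -0.0374] [ 0.4842 -0.0776]
[353 263] [0.4672 0.0952] [0.4725 0.0606]
[318 260] [0.5538 0.1035] [0.5627 0.0692]
[317 249] [0.5637 0.0705] [0.5731 0.0348]
[322 219] [ 0.5727 -0.0289] [ 0.5824 -0.0687]
top [339 254  12  28 205]
[350 254] [ 0.5725 -0.0278] [ 0.6081 -0.0227]
[348 277] [ 0.5005 -0.037 ] [ 0.5332 -0.0322]
[343 281] [ 0.4858 -0.0271] [ 0.5179 -0.022 ]
[339 279] [ 0.4894 -0.0161] [ 0.5217 -0.0106]
[344 254] [ 0.569  -0.0127] [ 0.6045 -0.007 ]
top [ 389  256   46   43 1804]
[432 297] [ 0.4888 -0.249 ] [ 0.5211 -0.2526]
[391 297] [ 0.4661 -0.1513] [ 0.4974 -0.1511]
[390 257] [ 0.5863 -0.1302] [ 0.6224 -0.1292]
[432 258] [ 0.6075 -0.2359] [ 0.6444 -0.2391]
[-0.07123321  0.67994304]
[-26.4  24.5  19.2 133.2 -19.   24.7 103.5] [0.42824801 0.01105877 0.17896534]
```

View pics/i.png

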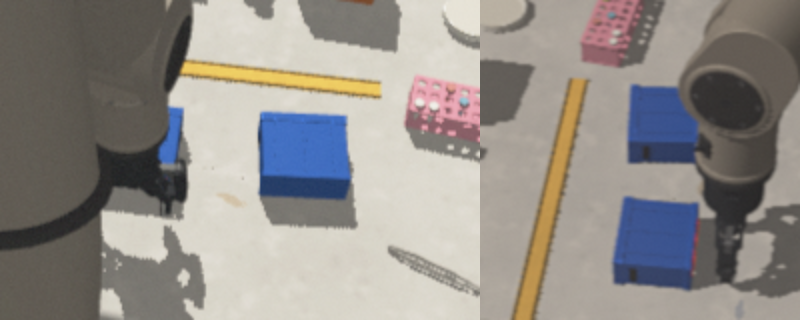

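The stamped crate lies square to the tape to within about 0.02 rad, with its rim centre near (0.568, 0.02). The tape is at x ≈ 0.677 there, so about 0.108 m of push is needed. I'll push most of it, then re-measure.

Call:
{"op": "arm_command", "data": {"rows": [{"linear":[0.012,0.001,0],"angular":[0,0,0],"jaw":-1},{"linear":[0.012,0.001,0],"angular":[0,0,0],"jaw":-1},{"linear":[0.012,0.001,0],"angular":[0,0,0],"jaw":-1},{"linear":[0.012,0.001,0],"angular":[0,0,0],"jaw":-1},{"linear":[0.012,0.001,0],"angular":[0,0,0],"jaw":-1}]}}

```text
clock: 10.18
tcp_pos: [0.4887, 0.0162, 0.1786]
orientation: [-180.0, -0.0, -175.1]
ft_force: [-3.2, -0.2, 1.9]
width: 0.0852
finger_force: 1.4
```

Call:
{"op": "arm_command", "data": {"rows": [{"linear":[0.012,0.001,0],"angular":[0,0,0],"jaw":-1},{"linear":[0.012,0.001,0],"angular":[0,0,0],"jaw":-1},{"linear":[0.012,0.001,0],"angular":[0,0,0],"jaw":-1},{"linear":[0.012,0.001,0],"angular":[0,0,0],"jaw":-1},{"linear":[0.006,0,0],"angular":[0,0,0],"jaw":-1}]}}

```text
clock: 10.8
tcp_pos: [0.5428, 0.0203, 0.1787]
orientation: [-180.0, 0.0, -175.1]
ft_force: [-1.8, 0.1, 1.4]
width: 0.0855
finger_force: 1.3
```

Call:
{"op": "arm_command", "data": {"rows": [{"linear":[0,0,0],"angular":[0,0,0],"jaw":-1},{"linear":[0,0,0],"angular":[0,0,0],"jaw":-1}]}}

```text
clock: 11.05
tcp_pos: [0.5418, 0.0201, 0.1787]
orientation: [-180.0, 0.0, -175.1]
ft_force: [-0.4, -0.7, 0.3]
width: 0.0852
finger_force: 0.0
```

```bash
python3 - <<'E'
from h import *
b=save("side","j1");a=save("top","j0")
blue("side",b,(260,205,390,290));blue("top",a,(290,210,375,320))
E
```

```text
side [ 284  216   38   45 1345]
[321 260] [0.5465 0.102 ] [0.5551 0.0676]
[286 257] [0.6339 0.1104] [0.6462 0.0764]
[284 246] [0.6476 0.0778] [0.6605 0.0425]
[291 216] [ 0.6551 -0.0228] [ 0.6683 -0.0623]
[316 218] [ 0.5889 -0.0291] [ 0.5993 -0.0689]
[320 222] [ 0.5756 -0.0178] [ 0.5855 -0.0571]
```

Call:
{"op": "arm_command", "data": {"rows": [{"linear":[0.007,0.0005,0],"angular":[0,0,0],"jaw":-1},{"linear":[0.007,0.0005,0],"angular":[0,0,0],"jaw":-1},{"linear":[0.006,0.0005,0],"angular":[0,0,0],"jaw":-1},{"linear":[0.005,0,0],"angular":[0,0,0],"jaw":-1},{"linear":[0,0,0],"angular":[0,0,0],"jaw":-1}]}}

```text
clock: 11.78
tcp_pos: [0.5675, 0.0217, 0.1787]
orientation: [-180.0, 0.0, -175.1]
ft_force: [-0.1, -0.5, -0.2]
width: 0.0858
finger_force: 0.0
```

Call:
{"op": "arm_command", "data": {"rows": [{"linear":[0,0,0],"angular":[0,0,0],"jaw":-1},{"linear":[-0.012,-0.001,0],"angular":[0,0,0],"jaw":-1},{"linear":[-0.025,-0.002,0],"angular":[0,0,0],"jaw":-1},{"linear":[-0.04,-0.003,0],"angular":[0,0,0],"jaw":-1},{"linear":[-0.01,0,0.04],"angular":[0,0,0],"jaw":-1}]}}

```text
clock: 12.4
tcp_pos: [0.4762, 0.0151, 0.2172]
orientation: [-180.0, -0.4, -175.1]
ft_force: [0.2, 0.6, 1.6]
width: 0.0858
finger_force: 0.0
```

Call:
{"op": "arm_command", "data": {"rows": [{"linear":[0,0,0.05],"angular":[0,0,0],"jaw":-1},{"linear":[0,0,0.05],"angular":[0,0,0],"jaw":-1},{"linear":[0,0,0],"angular":[0,0,0],"jaw":-1},{"linear":[0,0,0],"angular":[0,0,0],"jaw":-1}]}}

```text
clock: 12.9
tcp_pos: [0.4792, 0.0157, 0.3184]
orientation: [180.0, -0.0, -175.0]
ft_force: [-1.1, 0.7, 0.8]
width: 0.0854
finger_force: 0.0
```

```bash
python3 - <<'E'
from h import *
b=save("side","k1");a=save("top","k0")
blue("side",b,(260,205,390,290));blue("top",a,(290,210,375,320))
cv2.imwrite("pics/k.png",np.hstack([cv2.resize(a[180:340,260:500],(480,320)),cv2.resize(b[120:280,250:410],(320,320))])[:,:,::-1])
E
```

```text
side [ 275  215   43   45 1432]
[316 218] [ 0.5889 -0.0291] [ 0.5993 -0.0689]
[311 259] [0.5715 0.1039] [0.5811 0.0697]
[277 256] [0.6567 0.1119] [0.67   0.0779]
[275 244] [0.6717 0.0761] [0.6856 0.0407]
[282 215] [ 0.6793 -0.0215] [ 0.6935 -0.061 ]
top [312 239  33  18 242]
[344 249] [ 0.585  -0.0094] [ 0.6211 -0.0036]
[312 256] [0.544  0.0667] [0.5785 0.0755]
[312 243] [0.5855 0.0767] [0.6216 0.0859]
[316 239] [0.6009 0.0695] [0.6376 0.0784]
[334 241] [0.605  0.0216] [0.6419 0.0287]
```

View pics/k.png

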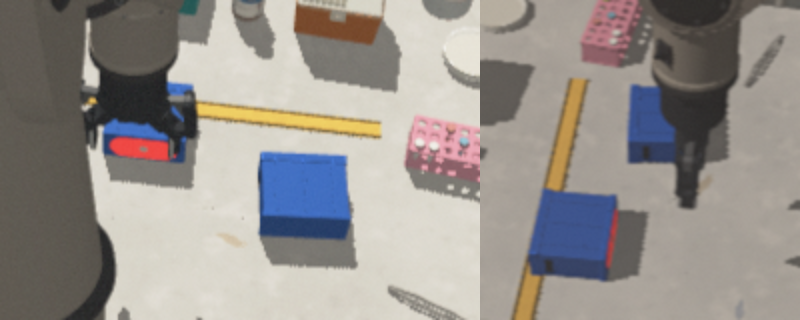

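The stamped crate's leading end is centred on the tape, with its rim at about x 0.676 against tape 0.677. It is square to the tape, the blank crate lies short of it, and the gripper is clear.

```bash
python3 -c "
from station import env
print(env.hand_in())"
```

```text
the job is handed in; nothing more can be done
None
```

I tipped both crates over and pushed the stamped one (the left one) until its leading end was on the tape and square with it. The blank crate lies short of the tape. The job is handed in, but the hand-in call did not report a verdict.

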